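# Fit the tensioner spring and lock it with the R-clip

## Task

Thread the wide coil spring over the end of the tensioner's leaning rod and let it slide fully down onto its seat, twisting it slightly if the coils snag. Then push the straight leg of the R-clip through the slot across the rod above the spring, until its bent leg has ridden over the rod and hugs it. Leave the narrow spring, the bearing, the bolt and the black tape where they are.

Things in the scene. Friction and masses are not known exactly. Their poses are not given: they have to be found in the camera images.
- spring_rod: Steel rod, 24 mm diameter, fixed on a grey cast foot (plate 130x100x12 mm), leaning 32 degrees from vertical, its end towards the robot's left. Origin: centre of the round spring seat (54 mm wide), about 55 mm above the bench. z: along the rod to its free end; y: level, roughly away from the robot; x: square to both, right and up. Full round to z = 98 mm, then tapers to 12 mm diameter at its end, z = 110 mm.
- rod_slot (a point): Centre of the through-slot across the rod, on the rod's axis 85 mm above the seat; same axes as spring_rod. The slot runs right through along y, open at both sides, 12 mm wide in x and 14 mm tall in z.
- wide_spring_mid (a point): Centre of the wide, rigid steel coil spring: 45 mm outside, 33 mm inside diameter, 76 mm long, about 120 g; stands upright on the bench at the start. z: along the coil; both ends are alike. Once seated, this point is on the rod's axis 38 mm above the seat and the spring's top is 2 mm below the slot.
- narrow_spring_mid (a point): Centre of the narrow coil spring, 27 mm outside, 19 mm inside diameter, 76 mm long, standing upright. Too narrow for the rod; to be left alone.
- clip_tail (a point): Centre of the oblong tail of the R-clip (7 mm steel wire, 70 g, 127 mm long), flat on the bench, this point 3.5 mm up. x: towards the straight leg's tip; z: square to the clip, up at the start. Tail: x = -28 to 20 mm, 31 mm wide in y over two parallel sides, straight from x = -13 to 20: grip across these. Straight leg: along y = -12 mm to x = 98 mm, 7 mm thick, the last 10 mm 5 mm thick.
- clip_home (a point): The point on the centre line of the clip's straight leg (x = 64, y = -12, z = 0 mm from clip_tail in clip axes) that lies on the rod's axis when the clip is fully home. Same axes as clip_tail.
- bent_leg (a joint): Opening of the clip's sprung bent leg, rad, 0 at rest. 6 mm wire on the clip's +y side, from the tail's front end (x = 20, y = 12 mm in clip_tail's axes); its crook fits round the rod at x = 64 mm, its flared tip is at x = 92 mm. As the straight leg is pushed through the slot it rides over the rod by itself, opening about 0.07 rad against some 3 N, and falls back near 0 when home.
- bearing: Ball bearing, 47 mm diameter, 14 mm high, lying on the bench; bystander. Origin: centre of its underside.
- bolt_long: Rusty bolt, 88 mm long, lying on the bench; bystander. Origin: centre of its underside.
- tape_black: Roll of black tape, 65 mm diameter, 18 mm high, lying on the bench; bystander. Origin: centre of its underside.
Mind the look-alikes: they are no part of the job. Leave any green or white look-alike of the part that bears spring_rod alone.

How it is judged:
By the outcome, as a careful person would: the job done as asked, in the order asked, and still so for the second after the job is handed in, with the robot touching nothing.
It also fails if it takes over 66 s, if anything falls off the work surface, if the arm or the gripper's body presses on something with over 40 N, if the wrist force passes 120 N, or if a joint passes its speed limit or range.

## Robot

A 6-joint arm with a two-finger parallel gripper is mounted at the origin on a cart in front of the work surface, level with it; the furniture and walls round the work are solid. World frame = base frame: x ahead of the robot, y to its left, z up, the work surface at z = 0. Lengths are in m, angles in rad, forces in N, time in s.
With the tool pointing down it reaches from about 0.425 to 1.125 m from the base axis. Payload 14.9 kg.
Tool frame: the origin (TCP) lies at the very end of the fingers, on their centre line; the grasp point (between the pads) lies 19 mm behind it; z points along the fingers, y is the line along which they close (so a half turn about z gives the same grasp; the last joint's range is limited). The gripper opens to 91 mm and grips with 3 to 60 N. Pads are 32 mm wide; open, the fingers measure 118 mm over their backs; the gripper's body (76 mm by 178 mm) begins 60 mm behind the grasp point.
Start: joints at [-1.372, 0.379, 1.734, -0, 1.028, -0.033], TCP at [0.161, -0.681, 0.214] pointing down, gripper open.
Joint ranges: [-2.77, 2.77], [-0.74, 2.19], [0, 2.66], [-1.06, 4.2], [0.31, 2.87], [-3.08, 3.08]. Speed limits (rad/s): [1.89, 1.89, 2.39, 3.14, 3.14, 3.14].

## Interface

Orientations are given as a unit quaternion [w, x, y, z].
In Python, from cell import env gives the robot as it stands.
- The arm moves only by the tool move_arm, never from a script. Its argument "commands" is text: rows parted by semicolons, each of 7 numbers parted by spaces: the shift along the tool's x, y, z in cm, then the turn, a rotation vector about the tool's x, y, z in degrees, then the opening, from -1 (shut) to 1 (fully open). A call has exactly 5 rows; each row shifts and turns the commanded pose from where the row before left it, along the tool's axes as they then stand; what a row does not reach is not made up. A row lasts 1/10 s, in which the tool goes at most 50 mm and 8.59 degrees, less where a joint would pass 70% of its speed; a pose out of reach is approached as far as the arm can. A call with a gripper value outside its range is refused whole. The fingers move at their own pace and stop on an object; the grip force is fixed at half the most. Time passes only in rows, so rows that do not move let the fingers close, or fill a call up. It gives the time, the measured TCP pose, the force, the opening and the grip force at its end, in the units of the state.
- env.observe(): the state, without advancing time (a new reading comes with each control period).
- env.get_image(name): name is "scene" or "top" or "wrist"; returns the picture (480x640x3 uint8, blue, green, red); there is no depth.
- env.get_calibration(name): a dict with "fov_y" (degrees; the focal length in pixels is half the picture's height over the tangent of half this angle, whatever the lens; pixels are square), "cx", "cy" (the principal point, pixels), "k1" (the pictures are not rectified: a ray, as slopes to the right and down, at radius r is drawn at 1 + k1 r^2 times it, then the intrinsics apply), "R" (3x3) and "t" (3): a world point X has camera coordinates R X + t. Camera axes: x right, y down, z forward; pixel columns grow to the right and rows downward; lengths in m; the calibration is good to about 2 mm. A picture is of the moment at which its call begins: read the wrist's pose just before it. get_calibration takes no time and is no camera call; for the wrist camera it gives the pose at the moment of the call.
- env.sign_off(): hands the job in; it is judged then, once.
The state is a dict: "clock": time; "joint_positions": joint angles; "qd": joint speeds; "joint_torque": joint torques, N m; "position": TCP position; "tcp_rot": TCP orientation; "contact_force": force on the tool from outside, world axes, zero at the start; "ft_torque": the same for the moment, N m; "grip_width": finger opening in m; "finger_force": force on a finger pad.
Only numpy, scipy, OpenCV 4.12 (cv2) and the standard library are available. Lean on these libraries where they do the work, as an engineer would, in place of code of your own. Each camera call takes 0.05 s, during which the arm holds its last target. There are 200 camera calls.

## Working session

There is one attempt and no reset: what is moved stays moved. The work goes in short steps, Python scripts to look and compute and a tool call to move; the robot and the scene stay as the last step left them, time stands still between calls to the robot, and variables do not carry over. Pictures are saved under pics/ and viewed, at most 10 in all, crops included, and the job is handed in when it is done.

Besides the shell and the picture viewer there is one more tool, called after "Request:" by a JSON object that holds its "api" and its "payload", one argument or row to a line. move_arm: Moves the arm, as the interface text tells. Its arguments: {"type":"object","properties":{"commands":{"type":"string"}},"required":["commands"]}

```bash
mkdir -p pics; ls
cat > h.py <<'E'
import numpy as np, cv2
from cell import env
from scipy.spatial.transform import Rotation as Rn
def K(c):
    f=240/np.tan(np.radians(c["fov_y"])/2); return f
def ray(c,u,v):
    f=K(c); d=np.array([(u-c["cx"])/f,(v-c["cy"])/f]); s=d.copy()
    for _ in range(30): s=d/(1+c["k1"]*(s@s))
    R=np.array(c["R"]); t=np.array(c["t"])
    return -R.T@t, R.T@np.array([s[0],s[1],1.])
def onz(c,u,v,z):
    o,d=ray(c,u,v); return o+d*(z-o[2])/d[2]
def proj(c,X):
    p=np.array(c["R"])@np.array(X)+np.array(c["t"]); s=p[:2]/p[2]; s=s*(1+c["k1"]*(s@s))
    return s*K(c)+[c["cx"],c["cy"]]
def tri(obs):
    A=np.zeros((3,3));b=np.zeros(3)
    for c,u,v in obs:
        o,d=ray(c,u,v); d=d/np.linalg.norm(d); P=np.eye(3)-np.outer(d,d); A+=P;b+=P@o
    X=np.linalg.solve(A,b); return X,[np.round(proj(c,X)-[u,v],1) for c,u,v in obs]
def Rt(s): q=s["tcp_rot"]; return Rn.from_quat([q[1],q[2],q[3],q[0]])
E
python3 - <<'E'
from h import *
for n in("scene","top"):
    cv2.imwrite(f"pics/{n}0.png",env.get_image(n)); c=env.get_calibration(n); print(n,c)
s=env.observe(); print(s)
E
```

```text
pics
scene {'fov_y': 53.15002274272685, 'cx': 318.1679055844275, 'cy': 241.8136771667596, 'k1': 0.04157162589548997, 'R': array([[ 0.70664192, -0.70755253,  0.00515836],
       [-0.30976402, -0.31590342, -0.89680058],
       [ 0.63616307,  0.63211901, -0.44240492]]), 't': array([-0.40091818,  0.23886278,  0.59717786])}
top {'fov_y': 44.29335319393776, 'cx': 325.298708932577, 'cy': 237.96516625733443, 'k1': -0.15580493285118333, 'R': array([[-0.0135844 , -0.99990234,  0.00328339],
       [-0.99357564,  0.01312934, -0.11240582],
       [ 0.11235173, -0.00478926, -0.99365696]]), 't': array([-0.04705741,  0.54761464,  1.14563459])}
{'clock': 0.1, 'joint_positions': array([-1.37229494e+00,  3.79379525e-01,  1.73472012e+00, -3.72237620e-05,
        1.02848867e+00, -3.33144953e-02]), 'qd': array([-0.00176163, -0.00188401, -0.00080652, -0.0008004 , -0.0004001 ,
        0.00016856]), 'joint_torque': array([ 4.60743449e-04, -7.65031528e+01, -4.35290015e+01,  6.51507592e-02,
        3.98102123e-02, -3.53186681e-05]), 'position': array([ 0.16072787, -0.68093313,  0.2133386 ]), 'tcp_rot': array([-4.94820174e-04,  9.93288957e-01,  1.15658119e-01, -5.69532640e-05]), 'contact_force': array([0.0771804 , 1.01739584, 0.92391838]), 'ft_torque': array([-0.03751055, -0.02760536,  0.02494656]), 'finger_force': 0.0, 'grip_width': 0.09120123459318609}
```

View pics/scene0.png

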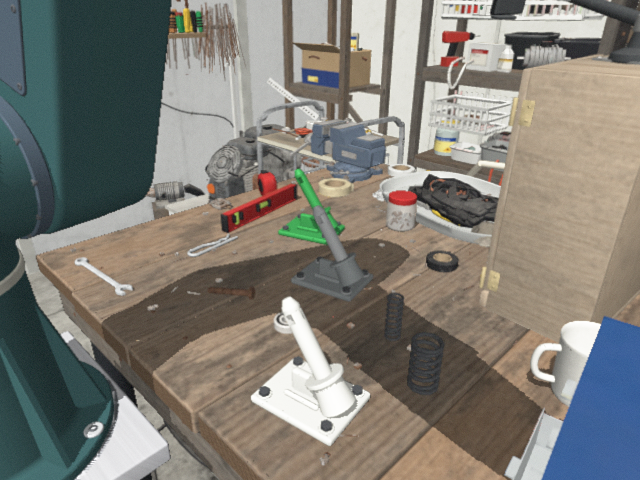

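View pics/top0.png

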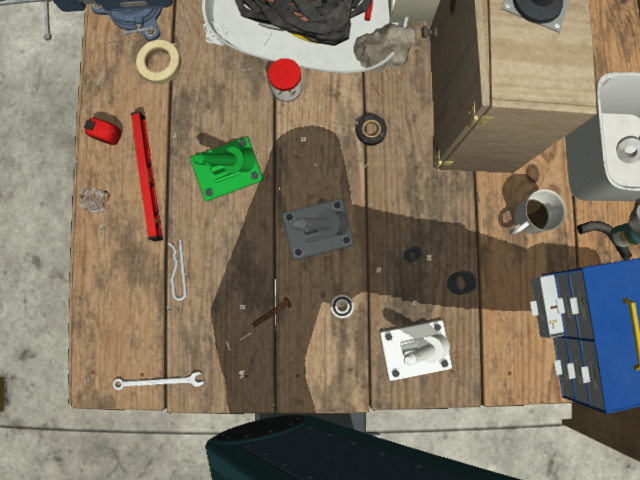

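Top view: the grey rod foot is at (318,228), with green (227,168) and white (417,350) look-alikes. The wide spring is at (461,282) and the narrow look-alike at (413,254). The clip is at (178,270), next to the bolt (270,312) and wrench (160,381). In the scene view the grey rod's end is near (320,208), the wide spring at (425,362) and the narrow one at (394,315). I choose the grey rod, the wider spring and the clip, and check them in one close crop.

Run:
```python
from h import *
t=cv2.imread("pics/top0.png"); s=cv2.imread("pics/scene0.png")
def g(im,x,y,w,h,k):
    a=cv2.resize(im[y:y+h,x:x+w],None,fx=k,fy=k,interpolation=cv2.INTER_CUBIC); return np.clip(a.astype(float)*1.6,0,255).astype(np.uint8)
A=g(t,280,195,80,60,5); B=g(t,150,230,80,75,4);B=B[:300]
C=g(s,285,190,100,75,4); D=g(s,380,280,100,120,2.5)
out=np.zeros((600,800,3),np.uint8)
out[:300,:400]=A; out[:300,400:720]=B; out[300:,:400]=C; out[300:,400:650]=D
cv2.imwrite("pics/c1.png",out)
c=env.get_calibration("top");
for n,u,v,z in(("foot",318,228,.012),("wide",461,282,.076),("narrow",413,254,.076),("clip",178,280,.0035),("bear",342,306,.014)): print(n,onz(c,u,v,z).round(3))
```

```text
foot [ 0.57  -0.04   0.012]
wide [ 0.453 -0.314  0.076]
narrow [ 0.509 -0.222  0.076]
clip [0.467 0.248 0.004]
bear [ 0.411 -0.086  0.014]
```

View pics/c1.png

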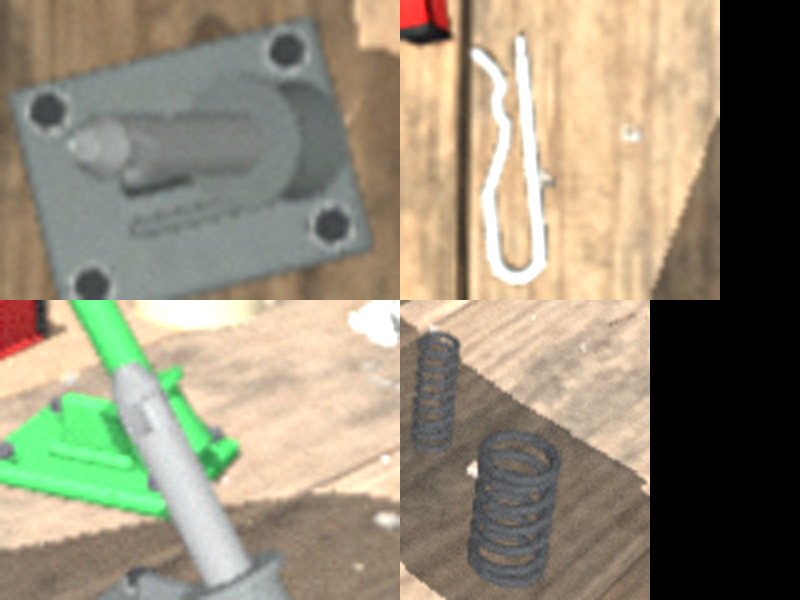

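The crops confirm the grey rod (end at about top (297,224), slot on the near side), the wide spring (right one) and the clip, whose tail is near the robot. The blue cabinet stands beside the start pose, so I move left of it first.

Request:
{"api": "move_arm", "payload": {
  "commands": "1.1 -4.7 -1 0 0 0 1;1.1 -4.7 -1 0 0 0 1;1.1 -4.7 -1 0 0 0 1;1.1 -4.7 -1 0 0 0 1;1.1 -4.7 -1 0 0 0 1"
}}

```text
clock: 0.6
position: [0.1601, -0.4378, 0.2637]
tcp_rot: [-0.0, 0.993, 0.116, -0.0]
contact_force: [-0.2, 0.3, 1.0]
grip_width: 0.0915
finger_force: 0.0
```

Request:
{"api": "move_arm", "payload": {
  "commands": "3.5 -3 0 0 0 0 1;4 -2.2 0 0 0 0 1;4.4 -0.8 0 0 0 0 1;4.5 -0.6 0 0 0 0 1;4.5 -0.4 0 0 0 0 1"
}}

```text
clock: 1.1
position: [0.3491, -0.3225, 0.2641]
tcp_rot: [0.0, 0.993, 0.116, 0.0]
contact_force: [0.3, -0.9, 0.4]
grip_width: 0.0912
finger_force: 0.0
```

Request:
{"api": "move_arm", "payload": {
  "commands": "4.5 -0.4 0 0 0 0 1;4 0 0 0 0 0 1;0 0 0 0 0 0 1;0 0 0 0 0 0 1;0 0 0 0 0 0 1"
}}

```text
clock: 1.6
position: [0.4287, -0.3004, 0.2637]
tcp_rot: [-0.0, 0.993, 0.115, -0.0]
contact_force: [-0.9, 0.2, 0.7]
grip_width: 0.0909
finger_force: 0.0
```

Run:
```python
from h import *
s=env.observe(); c=env.get_calibration("wrist"); im=env.get_image("wrist"); cv2.imwrite("pics/w1.png",im)
im2=env.get_image("scene");cv2.imwrite("pics/s1.png",im2)
print(s["clock"],s["position"],s["joint_positions"],Rt(s).as_matrix().round(3)); print(c)
```

```text
1.6 [ 0.42866531 -0.30038301  0.26365415] [-6.55709075e-01  3.57748360e-02  2.05529532e+00 -9.38449194e-05
  1.05125501e+00  6.83635885e-01] [[ 0.973  0.229 -0.001]
 [ 0.229 -0.973  0.   ]
 [-0.001 -0.001 -1.   ]]
{'fov_y': 62.8121982985391, 'cx': 315.12405817517515, 'cy': 245.66368456119022, 'k1': -0.07727473030615895, 'R': array([[ 0.22970523, -0.97325973, -0.00100112],
       [-0.93913077, -0.22192001,  0.26226878],
       [-0.25547781, -0.05930433, -0.96499434]]), 't': array([-0.39086186,  0.29291179,  0.53021001])}
```

View pics/w1.png

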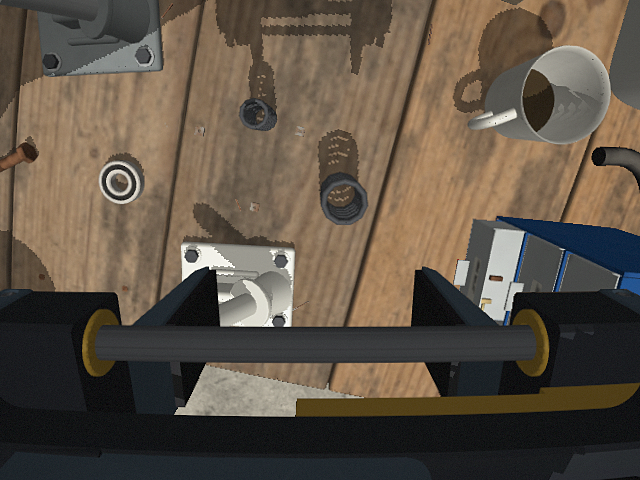

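The wrist view shows the wide spring's top ring at about (344,202) and the narrow one at (258,115). I measure the ring with a dark mask.

Run:
```python
from h import *
im=cv2.imread("pics/w1.png"); c=env.get_calibration("wrist")
sub=im[150:240,300:390].astype(int); m=((sub.max(2)<75)&(sub.max(2)-sub.min(2)<22)).astype(np.uint8)
n,l,st,ce=cv2.connectedComponentsWithStats(cv2.morphologyEx(m,cv2.MORPH_CLOSE,np.ones((3,3))))
i=1+np.argmax(st[1:,4]); print(st[i],ce[i])
pts=np.argwhere(l==i)[:,::-1].astype(np.float32); hull=cv2.convexHull(pts)[:,0]+[300,150]; 
P=np.array([onz(c,u,v,.076)[:2] for u,v in hull])
# low-side hull -> top ring; fit circle r .0225 using points on far-from-nadir half
from scipy.optimize import least_squares
ctr=P.mean(0)
sel=hull[:,1]>198
r=least_squares(lambda p:np.hypot(*(P[sel]-p).T)-.0225,ctr,loss="soft_l1",f_scale=.001); print(r.x,np.round(r.fun*1e3,1))
t=cv2.imread("pics/top0.png");ct=env.get_calibration("top")
sub=t[262:305,440:485].astype(int); m=((sub.max(2)<52)).astype(np.uint8)
n,l,st,ce=cv2.connectedComponentsWithStats(m);i=1+np.argmax(st[1:,4]);print(st[i],ce[i]+[440,262])
u,v=ce[i]+[440,262];print(onz(ct,u,v,.05))
```

```text
[ 26  34  38  39 672] [46.09077381 56.97916667]
[ 0.45771363 -0.32117125] [-2.8 -0.2 -0.   0.8  2.3  0.9  0.5 -0.1 -0.6 -2.  -2.9 -3.2]
[  7   9  30  23 466] [461.59227468 282.33261803]
[ 0.45346453 -0.32104255  0.05      ]
```

Run:
```python
from h import *
s=env.observe();c=env.get_calibration("wrist");p=onz(c,344,200,.076);print(p, onz(c,320,200,.076),onz(c,368,200,.076))
q=np.array([.456,-.3205,.055]);print(Rt(s).inv().apply(q-s["position"])*100)
# rod rough from w1/top/scene
ct=env.get_calibration("top");cs=env.get_calibration("scene")
print(tri([(ct,297.6,224.6),(cs,317.8,208)]))
B=[onz(ct,280+a/5,195+b/5,.018) for a,b in((47,112),(287,50),(332,225),(92,283))]
B=np.array(B);print(B.round(4), [np.linalg.norm(B[i]-B[(i+1)%4]).round(4) for i in range(4)]);
d=(B[0]-B[1]+B[3]-B[2]);print("az",np.degrees(np.arctan2(d[1],d[0])),B.mean(0))
```

```text
[ 0.45370769 -0.32219873  0.076     ] [ 0.44864499 -0.30075535  0.076     ] [ 0.45880422 -0.34367862  0.076     ]
[ 2.22166745  2.56220982 20.88788941]
(array([ 0.55963792, -0.00463867,  0.14426766]), [array([ 0.3, -0.3]), array([-0.4,  0. ])])
[[ 5.913e-01  1.770e-02  1.800e-02]
 [ 6.155e-01 -8.000e-02  1.800e-02]
 [ 5.437e-01 -9.700e-02  1.800e-02]
 [ 5.215e-01  1.000e-04  1.800e-02]] [np.float64(0.1006), np.float64(0.0737), np.float64(0.0995), np.float64(0.072)]
az 103.39745590472472 [ 0.56799293 -0.03978338  0.018     ]
```

Request:
{"api": "move_arm", "payload": {
  "commands": "1.05 1.33 3.5 0 0 0 1;1.05 1.33 4 0 0 0 1;0 0 4.5 0 0 0 1;0 0 4 0 0 0 1;0 0 3 0 0 0 1"
}}

```text
clock: 2.2
position: [0.4545, -0.3214, 0.0718]
tcp_rot: [-0.001, 0.993, 0.115, -0.001]
contact_force: [0.7, -0.4, 0.4]
grip_width: 0.0912
finger_force: 0.0
```

Request:
{"api": "move_arm", "payload": {
  "commands": "0 0 1.9 0 0 0 1;0 0 1 0 0 0 1;0 0 0 0 0 0 1;0 0 0 0 0 0 -1;0 0 0 0 0 0 -1"
}}

```text
clock: 2.7
position: [0.4566, -0.322, 0.0462]
tcp_rot: [0.001, 0.993, 0.116, 0.001]
contact_force: [-0.7, -0.3, 0.1]
grip_width: 0.078
finger_force: 0.0
```

Request:
{"api": "move_arm", "payload": {
  "commands": "0 0 0 0 0 0 -1;0 0 0 0 0 0 -1;0 0 0 0 0 0 -1;0 0 0 0 0 0 -1;0 0 0 0 0 0 -1"
}}

```text
clock: 3.2
position: [0.4561, -0.3214, 0.045]
tcp_rot: [-0.0, 0.993, 0.116, -0.0]
contact_force: [-0.6, 1.3, 2.6]
grip_width: 0.0427
finger_force: 30.0
```

Request:
{"api": "move_arm", "payload": {
  "commands": "0 0 -3 0 0 0 -1;0 0 -4.5 0 0 0 -1;0 0 -4.8 0 0 0 -1;0 0 -4.8 0 0 0 -1;0 0 -4.5 0 0 0 -1"
}}

```text
clock: 3.7
position: [0.4558, -0.3212, 0.2631]
tcp_rot: [0.0, 0.993, 0.116, 0.0]
contact_force: [0.1, -0.5, -0.7]
grip_width: 0.0428
finger_force: 30.0
```

Request:
{"api": "move_arm", "payload": {
  "commands": "2.16 -4.05 0 0 0 0 -1;2.16 -4.05 0 0 0 0 -1;2.16 -4.05 0 0 0 0 -1;2.16 -4.05 0 0 0 0 -1;2.16 -4.05 0 0 0 0 -1"
}}

```text
clock: 4.2
position: [0.5146, -0.0977, 0.2609]
tcp_rot: [-0.0, 0.993, 0.116, 0.0]
contact_force: [0.5, -0.9, -1.0]
grip_width: 0.043
finger_force: 30.0
```

Request:
{"api": "move_arm", "payload": {
  "commands": "2.16 -4.05 0 0 0 0 -1;2.16 -4.05 0 0 0 0 -1;2.16 -4.05 0 0 0 0 -1;0 0 0 -5 0 0 -1;0 0 0 -8 0 0 -1"
}}

```text
clock: 4.7
position: [0.5503, 0.0339, 0.2612]
tcp_rot: [0.114, 0.987, 0.115, 0.014]
contact_force: [0.9, -1.1, -1.2]
grip_width: 0.0427
finger_force: 30.0
```

Request:
{"api": "move_arm", "payload": {
  "commands": "0 0 0 -8 0 0 -1;0 0 0 -7 0 0 -1;0 0 0 -4 0 0 -1;0 0 0 0 0 0 -1;0 0 0 0 0 0 -1"
}}

```text
clock: 5.2
position: [0.5497, 0.0339, 0.2607]
tcp_rot: [0.273, 0.955, 0.112, 0.032]
contact_force: [0.3, -0.1, -1.0]
grip_width: 0.0427
finger_force: 30.0
```

Run:
```python
from h import *
s=env.observe(); c=env.get_calibration("wrist"); im=env.get_image("wrist"); cv2.imwrite("pics/w2.png",im)
im2=env.get_image("scene");cv2.imwrite("pics/s2.png",im2)
t=env.get_image("top");cv2.imwrite("pics/t2.png",t)
np.save("w2.npy",c,allow_pickle=True)
print(s["clock"],s["position"],s["joint_positions"],Rt(s).as_matrix().round(3))
def g(im,x,y,w,h,k): return np.clip(cv2.resize(im[y:y+h,x:x+w],None,fx=k,fy=k,interpolation=cv2.INTER_CUBIC)*1.5,0,255).astype(np.uint8)
out=np.zeros((600,800,3),np.uint8)
out[:300,:400]=g(im2,260,120,133,100,3.0)[:300,:400] if 0 else cv2.resize(im2[110:260,240:440],(400,300))
out[:300,400:]=cv2.resize(t[160:280,240:400],(400,300))
out[300:,:400]=cv2.resize(im,(400,300)); out[300:,400:]=cv2.resize(im[0:240,160:480],(400,300))
cv2.imwrite("pics/c2.png",out)
```

```text
5.2 [0.54967322 0.03391748 0.26065471] [ 0.27838044  0.12702013  2.04461766 -0.63580084  1.09319359  1.95200526] [[ 0.973  0.196  0.121]
 [ 0.23  -0.826 -0.514]
 [-0.001  0.528 -0.849]]
```

View pics/c2.png

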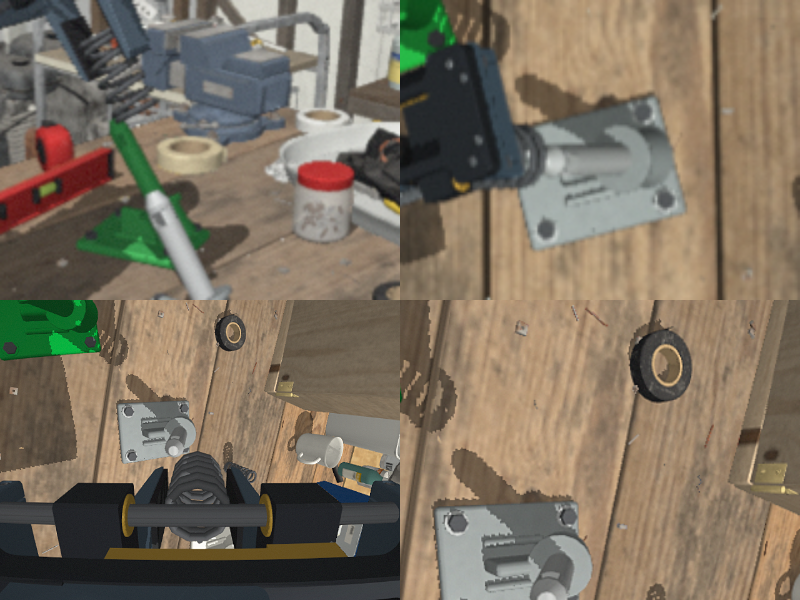

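The composite shows the spring held above the grey rod's end, scene at about (320,208), with the gripper's tilt matching the rod's. I zoom in to measure the rod and spring axes.

Run:
```python
from h import *
w=cv2.imread("pics/w2.png");s=cv2.imread("pics/s2.png");t=cv2.imread("pics/t2.png")
out=np.zeros((600,800,3),np.uint8)
R=lambda im,x,y,w,h,k:np.clip(cv2.resize(im[y:y+h,x:x+w],None,fx=k,fy=k,interpolation=cv2.INTER_CUBIC)*1.0,0,255).astype(np.uint8)
out[:,:400]=R(w,210,150,160,240,2.5)
out[:300,400:]=R(s,270,110,100,75,4)
a=R(s,300,190,80,60,5)
out[300:,400:]=a
cv2.imwrite("pics/c3.png",out)
cv2.imwrite("pics/t2crop.png",R(t,285,195,80,60,5))
```

```text
(no output)
```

View pics/c3.png

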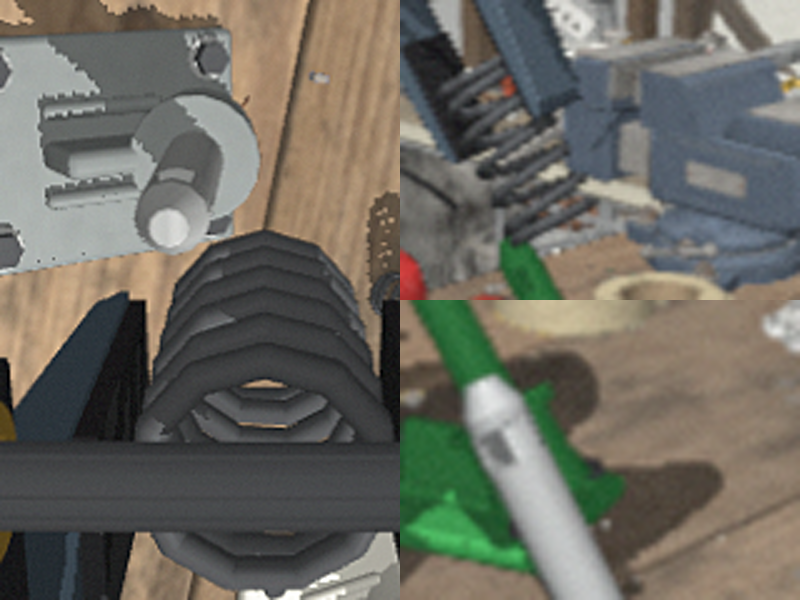

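Wrist crop: the tip face is at full-image pixel (277,241) and the seat at about (289,210). The spring's far arc is at (316,243). Next I triangulate.

Run:
```python
from h import *
w=np.load("w2.npy",allow_pickle=True).item(); ct=env.get_calibration("top");cs=env.get_calibration("scene")
s=env.observe();R=Rt(s).as_matrix();p=s["position"]
print(tri([(w,277.2,241.2),(ct,296.6,224.2),(cs,316.6,207.4)]))
print(tri([(w,277.2,241.2),(cs,316.6,207.4)]))
print("seat",onz(w,288.8,210,.055))
B=np.array([onz(ct,280+a/5,195+b/5,.018) for a,b in((47,112),(287,50),(332,225),(92,283))])
# wrist plate bolts: upper right and partial left ones
print(onz(w,210+210/2.5,150+57/2.5,.018),B[1])
for off in(-.002,0,.002): print(off,[proj(w,p+R@np.array([.0225+off,0,z])) for z in(.045,.042)])
tip=tri([(w,277.2,241.2),(ct,296.6,224.2),(cs,316.6,207.4)])[0]
L=np.array([-.2317*np.sin(np.radians(32)),.9728*np.sin(np.radians(32)),np.cos(np.radians(32))])
seat=tip-.11*L; print("seat from tip",seat,"tool z",R[:,2],-L)
for q in(0,.085,.11): print(q,proj(w,seat+q*L),proj(cs,seat+q*L),proj(ct,seat+q*L))
```

```text
(array([ 0.55853033, -0.00296978,  0.14586041]), [array([ 0. , -1.7]), array([0.3, 0.6]), array([-0.3, -0.3])])
(array([ 0.55760272, -0.00375545,  0.14568943]), [array([ 0.6, -0.5]), array([-0.3,  0.1])])
seat [ 0.57541592 -0.05914152  0.055     ]
[ 0.61456427 -0.07751612  0.018     ] [ 0.6154659 -0.0799512  0.018    ]
-0.002 [array([316.59602818, 236.0802828 ]), array([316.60844649, 237.36261   ])]
0 [array([316.60960642, 232.6300964 ]), array([316.62224073, 233.86962151])]
0.002 [array([316.62322997, 229.16402553]), array([316.63608166, 230.36029168])]
seat from tip [ 0.57203639 -0.05967538  0.05257512] tool z [ 0.12140733 -0.5145364  -0.84883011] [ 0.12278229 -0.51550546 -0.8480481 ]
0 [287.51437348 212.9538502 ] [342.58587416 259.60346982] [327.85179204 223.99294619]
0.085 [280.17090392 231.8937988 ] [322.37387218 219.21284457] [304.4223105  224.59972646]
0.11 [277.24341129 239.45626495] [316.33540696 207.14145563] [296.92384952 224.79537135]
```

Run:
```python
from h import *
w=np.load("w2.npy",allow_pickle=True).item(); cs=env.get_calibration("scene")
s=env.observe();R=Rt(s).as_matrix();p=s["position"]
for off in(-.005,-.0025,0):
  f=lambda x,y,z,c=w: proj(c,p+R@np.array([x+off,y,z])).round(1)
  print(off,"near+x",f(.0225,0,-.028),"near inner+x",f(.0165,0,-.028),"near-x",f(-.0225,0,-.028),"far+x",f(.0225,0,.042),"scene far",f(0,0,.042,cs),f(0,-.0225,.042,cs),f(0,.0225,.042,cs))
```

```text
-0.005 near+x [317.  288.5] near inner+x [316.9 302.8] near-x [316.5 388.1] far+x [316.6 242.6] scene far [307.9 164.7] [299.  169.3] [317.  159.8]
-0.0025 near+x [317.  282.4] near inner+x [317.  296.9] near-x [316.6 383. ] far+x [316.6 238.2] scene far [308.7 164.3] [299.8 169. ] [317.8 159.5]
0 near+x [317.1 276.3] near inner+x [317.  290.9] near-x [316.6 377.9] far+x [316.6 233.9] scene far [309.4 164. ] [300.6 168.6] [318.5 159.1]
```

Request:
{"api": "move_arm", "payload": {
  "commands": "0.13 -1.4 1 0 0 0 -1;0.13 -1.4 1.5 0 0 0 -1;0.12 0 2 0 0 0 -1;0 0 0.7 0 0 0 -1;0 0 0 0 0 0 -1"
}}

```text
clock: 5.85
position: [0.5538, 0.0302, 0.2008]
tcp_rot: [0.274, 0.955, 0.111, 0.031]
contact_force: [-0.2, 0.3, -1.1]
grip_width: 0.0428
finger_force: 30.0
```

Run:
```python
from h import *
s=env.observe(); c=env.get_calibration("wrist"); im=env.get_image("wrist"); cv2.imwrite("pics/w3.png",im); np.save("w3.npy",c,allow_pickle=True)
im2=env.get_image("scene");cv2.imwrite("pics/s3.png",im2);t=env.get_image("top")
print(s["clock"],s["position"],s["contact_force"])
R=lambda im,x,y,w,h,k:cv2.resize(im[y:y+h,x:x+w],None,fx=k,fy=k,interpolation=cv2.INTER_CUBIC)
out=np.zeros((600,800,3),np.uint8)
out[:,:400]=R(w:=im,210,150,160,240,2.5); out[:300,400:]=R(im2,270,140,100,75,4); out[300:,400:]=R(t,270,195,80,60,5)
cv2.imwrite("pics/c4.png",out)
```

```text
5.85 [0.55379952 0.03023582 0.20082261] [-0.16796698  0.26368293 -1.07346632]
```

View pics/c4.png

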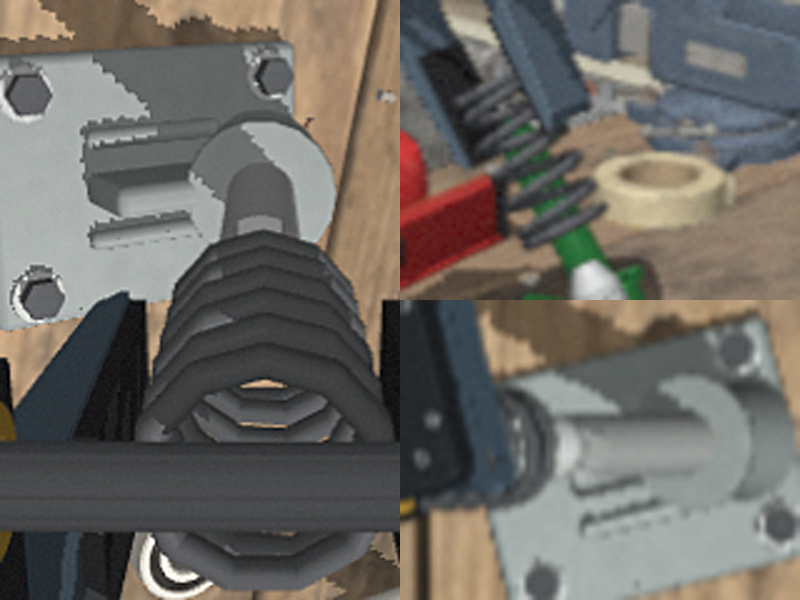

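Run:
```python
from h import *
w=np.load("w3.npy",allow_pickle=True).item()
s=env.observe();R=Rt(s).as_matrix();p=s["position"]
for off in(-.008,-.006,-.004,-.002):
  f=lambda x,y,z,c=w: ((proj(c,p+R@np.array([x+off,y,z]))-[210,150])*2.5).round(0)
  print(off,"seat+x",f(.027,0,.175),"seat+-y",f(0,.027,.175),f(0,-.027,.175),"slot top/bot",f(.0115,0,.083),f(.0115,0,.097),"spring far",f(.0225,0,.042))
```

```text
-0.008 seat+x [264. 129.] seat+-y [339. 204.] [189. 203.] slot top/bot [264. 241.] [264. 228.] spring far [264. 242.]
-0.006 seat+x [264. 123.] seat+-y [339. 198.] [188. 198.] slot top/bot [264. 234.] [264. 221.] spring far [264. 233.]
-0.004 seat+x [264. 118.] seat+-y [339. 193.] [188. 193.] slot top/bot [264. 226.] [264. 214.] spring far [264. 225.]
-0.002 seat+x [264. 112.] seat+-y [339. 187.] [188. 187.] slot top/bot [264. 219.] [264. 207.] spring far [264. 216.]
```

The spring is coaxial with the rod to within about 1 mm in the wrist view: the seat spans x 190–335 around 262, against 265 for the spring. I slide it down.

Request:
{"api": "move_arm", "payload": {
  "commands": "0 0 1 0 0 0 -1;0 0 1 0 0 0 -1;0 0 1 0 0 0 -1;0 0 1 0 0 0 -1;0 0 1 0 0 0 -1"
}}

```text
clock: 6.5
position: [0.5604, 0.0044, 0.1587]
tcp_rot: [0.274, 0.955, 0.111, 0.032]
contact_force: [1.1, -0.7, -2.5]
grip_width: 0.0429
finger_force: 30.0
```

Request:
{"api": "move_arm", "payload": {
  "commands": "0 0 1 0 0 0 -1;0 0 1 0 0 0 -1;0 0 1 0 0 0 -1;0 0 1 0 0 0 -1;0 0 0.5 0 0 0 -1"
}}

```text
clock: 7.0
position: [0.5657, -0.0188, 0.1205]
tcp_rot: [0.274, 0.955, 0.111, 0.031]
contact_force: [0.2, 1.0, -1.4]
grip_width: 0.0425
finger_force: 30.0
```

Request:
{"api": "move_arm", "payload": {
  "commands": "0 0 1 0 0 0 -1;0 0 1 0 0 0 -1;0 0 0.8 0 0 0 -1;0 0 0.2 0 0 0 -1;0 0 0 0 0 0 -1"
}}

```text
clock: 7.5
position: [0.5695, -0.0339, 0.0957]
tcp_rot: [0.274, 0.955, 0.111, 0.032]
contact_force: [0.4, 0.1, -1.3]
grip_width: 0.0428
finger_force: 30.0
```

Request:
{"api": "move_arm", "payload": {
  "commands": "0 0 0.15 0 0 0 -1;0 0 0.1 0 0 0 -1;0 0 0 0 0 0 0.3;0 0 0 0 0 0 0.5;0 0 0 0 0 0 0.5"
}}

```text
clock: 8.0
position: [0.57, -0.0349, 0.0941]
tcp_rot: [0.274, 0.955, 0.111, 0.032]
contact_force: [0.2, -0.3, 0.0]
grip_width: 0.0638
finger_force: 0.0
```

Run:
```python
from h import *
s=env.observe(); c=env.get_calibration("wrist"); im=env.get_image("wrist"); np.save("w4.npy",c,allow_pickle=True)
im2=env.get_image("scene");t=env.get_image("top");cv2.imwrite("pics/t4.png",t)
print(s["clock"],s["position"],s["contact_force"],s["grip_width"])
R=lambda im,x,y,w,h,k:cv2.resize(im[y:y+h,x:x+w],None,fx=k,fy=k,interpolation=cv2.INTER_CUBIC)
out=np.zeros((600,800,3),np.uint8)
out[:,:400]=R(im,210,150,160,240,2.5); out[:300,400:]=R(im2,290,190,100,75,4); out[300:,400:]=R(t,150,228,100,75,4)
cv2.imwrite("pics/c5.png",out)
```

```text
8.0 [ 0.56998416 -0.03492439  0.09405155] [ 0.16396961 -0.26566498  0.02238508] 0.06380850540369423
```

View pics/c5.png

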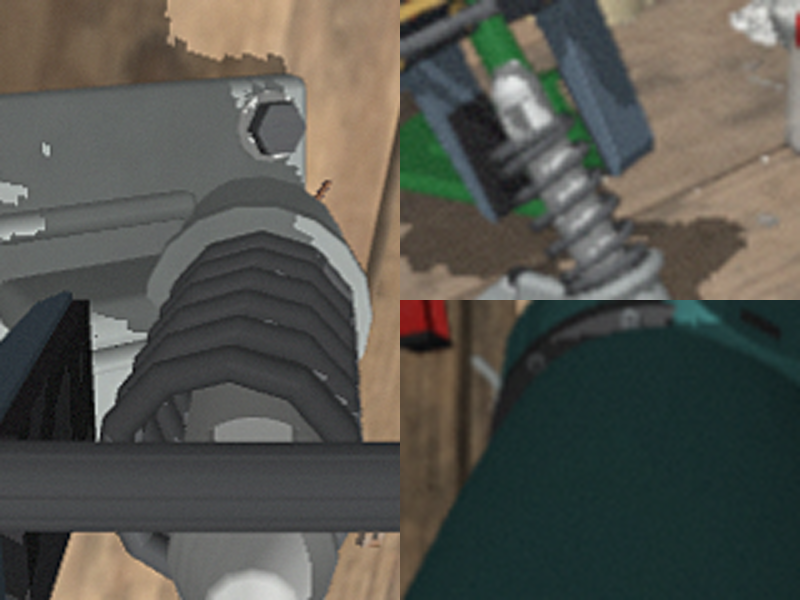

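The spring is down on its seat with the slot window clear just above it, at wrist crop (252,430). The clip pixels come from the first top picture: leg (180.3,241) to (185.8,290), tail end (179.5,300.8).

Run:
```python
from h import *
t=cv2.imread("pics/top0.png");c=env.get_calibration("top")
sub=t[232:305,165:192].astype(int); m=((sub.min(2)>130)&(sub.max(2)-sub.min(2)<30)).astype(np.uint8)
n,l,st,ce=cv2.connectedComponentsWithStats(m,connectivity=8);i=1+np.argmax(st[1:,4]);print(st[i])
q=np.argwhere(l==i)+[232,165]
P=np.array([onz(c,u,v,.0035)[:2] for v,u in q])
# straight leg: right-most pixels per row
rows=sorted(set(q[:,0]));E=np.array([onz(c,q[q[:,0]==r][:,1].max(),r,.0035)[:2] for r in rows if r<288])
vx,vy,x0,y0=cv2.fitLine(E.astype(np.float32),cv2.DIST_HUBER,0,.001,.001).ravel()
d=np.array([vx,vy]);d*=np.sign(d[0]);print("az",np.degrees(np.arctan2(d[1],d[0])))
n=np.array([-d[1],d[0]]);a=P@d;b=P@n
print("len",a.max()-a.min(),"width tail",[np.percentile(b[a<a.min()+.04],k) for k in(0,100)])
tail=a<a.min()+.035
bc=(b[tail].min()+b[tail].max())/2
T=d*(a.min()+.028)+n*bc;print("tail",T, "x-range",a.min(),a.max())
```

```text
[  3   7  19  62 377]
az 6.568649
len 0.1250531988295186 width tail [np.float64(0.17929494128781825), np.float64(0.20869587119249666)]
tail [0.45410389 0.24756713] x-range 0.4514430183062984 0.576496217135817
```

Request:
{"api": "move_arm", "payload": {
  "commands": "0 0 -1.5 0 0 0 0.5;0 0 -3 0 0 0 0.5;0 0 -4 0 0 0 0.5;0 0 -4 0 0 0 0.5;0 0 -3.5 0 0 0 0.5"
}}

```text
clock: 8.65
position: [0.55, 0.049, 0.2322]
tcp_rot: [0.273, 0.955, 0.111, 0.032]
contact_force: [0.3, 0.4, -0.9]
grip_width: 0.0688
finger_force: 0.0
```

Run:
```python
from h import *
for _ in range(2):
  s=env.observe(); c=env.get_calibration("wrist"); im=env.get_image("wrist")
np.save("w5.npy",c,allow_pickle=True);cv2.imwrite("pics/w5.png",im);cv2.imwrite("pics/s5.png",env.get_image("scene"))
np.save("p5.npy",np.r_[s["position"],Rt(s).as_quat()])
print(s["clock"],s["position"],s["contact_force"],np.abs(s["qd"]).max(),s["joint_positions"])
```

```text
8.7 [0.5517113  0.05120679 0.23655826] [4.1905609  1.84271047 5.3502048 ] 0.11108690719403633 [ 0.3081574   0.16949251  2.04674459 -0.64704919  1.0663873   2.00920299]
```

Request:
{"api": "move_arm", "payload": {
  "commands": "0 0 0 8 0 0 1;0 0 0 8 0 0 1;0 0 0 8 0 0 1;0 0 0 8 0 0 1;0 0 0 0 0 6.7 1"
}}

```text
clock: 9.3
position: [0.5505, 0.0459, 0.2293]
tcp_rot: [-0.003, 0.998, 0.059, -0.0]
contact_force: [0.3, -0.5, -0.5]
grip_width: 0.0914
finger_force: 0.0
```

Request:
{"api": "move_arm", "payload": {
  "commands": "-1.45 -4.1 0 0 0 0 1;-1.45 -4.1 0 0 0 0 1;-1.45 -4.1 0 0 0 0 1;-1.45 -4.1 0 0 0 0 1;-1.45 -4.1 0 0 0 0 1"
}}

```text
clock: 9.8
position: [0.4534, 0.2437, 0.2289]
tcp_rot: [0.0, 0.998, 0.057, -0.001]
contact_force: [1.7, 0.3, 0.0]
grip_width: 0.0912
finger_force: 0.0
```

Request:
{"api": "move_arm", "payload": {
  "commands": "0 0 2 0 0 0 1;0 0 2 0 0 0 1;0 0 1 0 0 0 1;0 0 0 0 0 0 1;0 0 0 0 0 0 1"
}}

```text
clock: 10.3
position: [0.4551, 0.2426, 0.1798]
tcp_rot: [0.0, 0.998, 0.057, -0.0]
contact_force: [-0.2, 0.0, 0.1]
grip_width: 0.0911
finger_force: 0.0
```

Run:
```python
from h import *
s=env.observe(); c=env.get_calibration("wrist"); im=env.get_image("wrist")
np.save("w6.npy",c,allow_pickle=True);cv2.imwrite("pics/w6.png",im)
print(s["clock"],s["position"],np.abs(s["qd"]).max(),s["joint_positions"][3:],Rt(s).as_matrix().round(4))
w5=cv2.imread("pics/w5.png");s5=cv2.imread("pics/s5.png")
R=lambda im,x,y,w,h,k:cv2.resize(im[y:y+h,x:x+w],None,fx=k,fy=k,interpolation=cv2.INTER_CUBIC)
out=np.zeros((600,800,3),np.uint8)
out[:300,:400]=cv2.resize(im,(400,300)); out[:300,400:]=R(s5,290,190,100,75,4); out[300:,:400]=R(im,215,90,200,150,2); out[300:,400:]=R(w5,250,190,100,75,4)
cv2.imwrite("pics/c6.png",out)
T=np.array([.4541,.2476]);a=np.radians(6.57);d=np.array([np.cos(a),np.sin(a)]);n=np.array([-d[1],d[0]])
for x,y in((0,0),(98,-12),(-28,0),(20,-12),(92,20)): print((x,y),proj(c,np.r_[T+d*x/1e3+n*y/1e3,.0035]).round(0))
```

```text
10.3 [0.45509017 0.24255572 0.17977772] 0.012021120058766755 [5.09311078e-05 8.83562710e-01 1.90102894e+00] [[ 9.935e-01  1.140e-01 -3.000e-04]
 [ 1.140e-01 -9.935e-01 -1.000e-04]
 [-3.000e-04  1.000e-04 -1.000e+00]]
(0, 0) [309. 224.]
(98, -12) [323. 110.]
(-28, 0) [309. 254.]
(20, -12) [323. 202.]
(92, 20) [285. 118.]
```

View pics/c6.png

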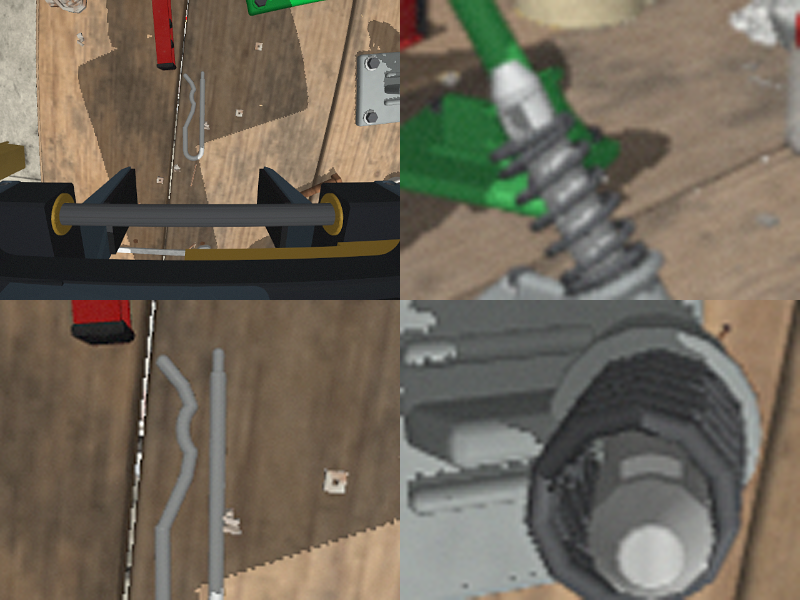

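The wrist view shows the clip's leg as vertical at u≈323, tip at (323,115), and tail sides at u 296 and 323. That agrees with the top-view fit, so I descend and grip the tail. I also refine the slot point from all marked rod features.

Request:
{"api": "move_arm", "payload": {
  "commands": "0.08 -0.25 3 0 0 0 1;0.08 -0.25 4 0 0 0 1;0 0 4 0 0 0 1;0 0 3.5 0 0 0 1;0 0 2 0 0 0 1"
}}

```text
clock: 10.85
position: [0.4556, 0.2476, 0.0129]
tcp_rot: [0.0, 0.998, 0.057, -0.001]
contact_force: [-0.4, 0.4, 0.8]
grip_width: 0.0909
finger_force: 0.0
```

Request:
{"api": "move_arm", "payload": {
  "commands": "0 0 0.8 0 0 0 1;0 0 0.2 0 0 0 1;0 0 0 0 0 0 0.2;0 0 0 0 0 0 0;0 0 0 0 0 0 0"
}}

```text
clock: 11.35
position: [0.4565, 0.2483, 0.0056]
tcp_rot: [-0.0, 0.998, 0.057, 0.001]
contact_force: [0.2, -0.1, -0.7]
grip_width: 0.0699
finger_force: 0.0
```

```bash
cat > rod.py <<'E'
from h import *
from scipy.optimize import least_squares
ld=lambda n:np.load(n,allow_pickle=True).item()
ct=env.get_calibration("top");cs=env.get_calibration("scene");w2,w3,w5=ld("w2.npy"),ld("w3.npy"),ld("w5.npy")
def axes(az):
    t=np.radians(32);h=np.array([np.cos(az),np.sin(az),0]);L=h*np.sin(t)+[0,0,np.cos(t)];y=np.array([np.sin(az),-np.cos(az),0]);return np.cross(y,L),y,L
# cam,pixel,(y,z) in rod frame, px->mm weight
O=[(w2,277.2,241.2,0,.11,1),(ct,296.6,224.2,0,.11,2),(cs,317.2,207.7,0,.11,1.3),(w5,313,254,0,.11,1),(w5,312.75,231.5,.0105,.085,1),(cs,319.1,219,-.0105,.085,1.3),
 (w3,314.8,238.8,.0105,.085,1)]
def res(p):
    x,y,L=axes(p[3]);r=[]
    for c,u,v,yy,zz,k in O: r+=list((proj(c,p[:3]+yy*y+zz*L)-[u,v])*k)
    return np.array(r+[(p[3]-np.radians(103.4))/np.radians(.7),(p[2]-.055)/.0015])
sol=least_squares(res,[.572,-.06,.055,np.radians(103.4)],loss="soft_l1")
seat=sol.x[:3];X,Y,Z=axes(sol.x[3]);slot=seat+.085*Z
if __name__=="__main__": print("seat",seat.round(4),"az",np.degrees(sol.x[3]).round(2),"slot",slot.round(4),"Y",Y.round(3));print(res(sol.x).round(1))
E
python3 rod.py; python3 -c "
from h import *
s=env.observe();print(s['clock'],s['position'],s['contact_force'],s['grip_width'])"
```

```text
seat [ 0.572  -0.059   0.0548] az 103.49 slot [ 0.5615 -0.0152  0.1268] Y [0.972 0.233 0.   ]
[ 0.6 -1.1 -0.2  1.  -1.5 -2.3  0.  -0.9  0.4 -0.1  0.1  1.3 -0.3  1.
  0.1 -0.2]
11.35 [0.45654264 0.24830223 0.005608  ] [ 0.24961547 -0.05927873 -0.71896813] 0.06990627238460054
```

Request:
{"api": "move_arm", "payload": {
  "commands": "0 0 0.3 0 0 0 0;0 0 0.1 0 0 0 0;0 0 0 0 0 0 -1;0 0 0 0 0 0 -1;0 0 0 0 0 0 -1"
}}

```text
clock: 11.85
position: [0.4559, 0.248, 0.0006]
tcp_rot: [0.0, 0.998, 0.057, -0.0]
contact_force: [-0.1, -0.7, 0.7]
grip_width: 0.0303
finger_force: 29.4
```

Request:
{"api": "move_arm", "payload": {
  "commands": "0 0 0 0 0 0 -1;0 0 0 0 0 0 -1;0 0 0 0 0 0 -1;0 0 0 0 0 0 -1;0 0 0 0 0 0 -1"
}}

```text
clock: 12.35
position: [0.4559, 0.248, 0.0006]
tcp_rot: [0.0, 0.998, 0.057, -0.0]
contact_force: [-0.7, -0.4, -0.4]
grip_width: 0.0302
finger_force: 30.0
```

Request:
{"api": "move_arm", "payload": {
  "commands": "0 0 -2.5 0 0 0 -1;0 0 -4 0 0 0 -1;0 0 -4.7 0 0 0 -1;0 0 -4.7 0 0 0 -1;0 0 -4.2 0 0 0 -1"
}}

```text
clock: 12.85
position: [0.4558, 0.248, 0.2039]
tcp_rot: [-0.0, 0.998, 0.057, 0.0]
contact_force: [-0.2, 1.0, -0.8]
grip_width: 0.0298
finger_force: 30.0
```

Request:
{"api": "move_arm", "payload": {
  "commands": "-0.6 3 0 0 0 0 -1;-0.6 4.5 0 0 0 0 -1;-0.7 4.7 0 0 0 0 -1;-0.7 4.7 0 0 0 0 -1;-0.7 4.7 0 0 0 0 -1"
}}

```text
clock: 13.35
position: [0.4473, 0.028, 0.2017]
tcp_rot: [0.0, 0.998, 0.058, 0.0]
contact_force: [1.3, -0.2, -1.2]
grip_width: 0.0301
finger_force: 30.0
```

Request:
{"api": "move_arm", "payload": {
  "commands": "-0.6 4.2 0 0 0 0 -1;-0.3 2.1 0 0 0 0 -1;0 0 0 0 0 -6.9 -1;0 0 0 -6 0 0 -1;0 0 0 -8 0 0 -1"
}}

```text
clock: 13.85
position: [0.4467, -0.0352, 0.2021]
tcp_rot: [0.123, 0.986, 0.115, 0.015]
contact_force: [-0.4, -0.1, -2.1]
grip_width: 0.0299
finger_force: 30.0
```

Request:
{"api": "move_arm", "payload": {
  "commands": "0 0 0 -8 0 0 -1;0 0 0 -7 0 0 -1;0 0 0 -3 0 0 -1;0 0 0 0 0 0 -1;0 0 0 0 0 0 -1"
}}

```text
clock: 14.35
position: [0.4461, -0.0337, 0.2015]
tcp_rot: [0.273, 0.955, 0.113, 0.032]
contact_force: [-0.2, -0.2, -0.8]
grip_width: 0.03
finger_force: 30.0
```

```bash
cat > go.py <<'E'
from rod import *
def goal(sx,depth,ty=.012,tz=-.0029,dslot=(0,0,0)):
    # depth: rod-axis point's distance along clip x (mm) ; sx: clip_tail x in tool frame
    s=env.observe();Rg=np.column_stack([Y,X,-Z]);g=slot+np.array(dslot)-Rg@np.array([depth+sx,ty,tz])
    R=Rt(s);print(s["clock"],"pos",s["position"].round(4),"goal",g.round(4),"tool shift cm",(R.inv().apply(g-s["position"])*100).round(2),"rot deg",np.degrees((R.inv()*Rn.from_matrix(Rg)).as_rotvec()).round(2),"F",s["contact_force"].round(1),s["grip_width"],s["joint_positions"].round(2))
E
python3 -c "
from go import *
goal(-.0018,.126)"
```

```text
14.35 pos [ 0.4461 -0.0337  0.2015] goal [ 0.4387 -0.0358  0.118 ] tool shift cm [-0.77 -4.38  7.1 ] rot deg [-0.11  0.01  0.03] F [-0.2 -0.2 -0.8] 0.03003818678574124 [ 0.19  0.02  2.3  -0.71  0.94  1.99]
```

Request:
{"api": "move_arm", "payload": {
  "commands": "-0.77 0 0 0 0 0 -1;0 -2.2 2 0 0 0 -1;0 -2.18 2.6 0 0 0 -1;0 0 2.5 0 0 0 -1;0 0 0 0 0 0 -1"
}}

```text
clock: 14.85
position: [0.437, -0.0376, 0.1164]
tcp_rot: [0.274, 0.955, 0.112, 0.03]
contact_force: [-0.2, 0.8, -0.0]
grip_width: 0.03
finger_force: 30.0
```

Run:
```python
from go import *
goal(-.0018,.126)
c=env.get_calibration("wrist");w=env.get_image("wrist");cv2.imwrite("pics/w7.png",w);np.save("w7.npy",c,allow_pickle=True)
sc=env.get_image("scene");t=env.get_image("top");cv2.imwrite("pics/s7.png",sc);cv2.imwrite("pics/t7.png",t)
R=lambda im,x,y,w,h,k:cv2.resize(im[y:y+h,x:x+w],None,fx=k,fy=k,interpolation=cv2.INTER_CUBIC)
out=np.zeros((600,800,3),np.uint8)
out[:300,:400]=cv2.resize(w,(400,300));out[300:,:400]=R(w,220,100,200,150,2);out[:300,400:]=R(sc,240,170,133,100,3.0)[:300,:399] if 0 else cv2.resize(sc[175:265,250:370],(400,300),interpolation=cv2.INTER_CUBIC)
out[300:,400:]=cv2.resize(t[190:265,270:370],(400,300),interpolation=cv2.INTER_CUBIC)
cv2.imwrite("pics/c7.png",out)
p=env.observe();Rm=Rt(p).as_matrix()
for nm,q in(("tip",(.096,.012,-.0029)),("leg50",(.05,.012,-.0029))):
  P=p["position"]+Rm@np.array(q);print(nm,proj(c,P).round(1),proj(cs,P).round(1),proj(ct,P).round(1))
print("slot",proj(c,slot-.0105*Y).round(1),proj(c,slot+.0105*Y).round(1),proj(cs,slot-.0105*Y).round(1),"rodtip",proj(c,seat+.11*Z).round(1),proj(ct,seat+.11*Z).round(1))
```

```text
14.85 pos [ 0.437  -0.0376  0.1164] goal [ 0.4387 -0.0358  0.118 ] tool shift cm [ 0.2  -0.03 -0.21] rot deg [-0.06  0.26  0.02] F [-0.2  0.8 -0. ] 0.03004339147107402 [ 0.19  0.18  2.34 -0.84  0.79  2.18]
tip [347.9  75.5] [314.5 222.7] [308.2 239. ]
leg50 [345.6 191.7] [300.5 231.9] [314.3 263.3]
slot [345.   28.6] [345.7 -29.5] [319.2 220. ] rodtip [350.9 -26. ] [296.5 224.7]
```

View pics/c7.png

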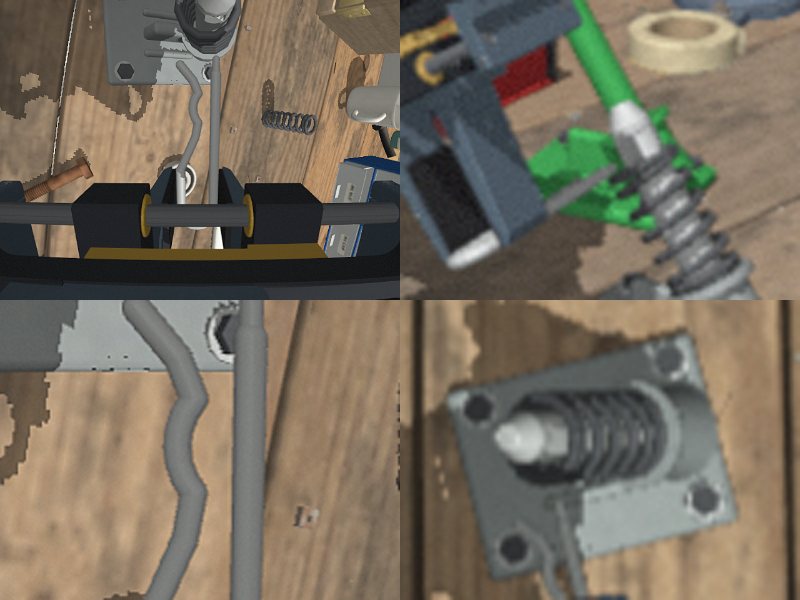

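Wrist crop: the leg is at u≈345, in line with the slot mouth (345). The scene shows the leg tip at about (315,224), roughly 2 px below the line to the slot mouth at (319,220). I read that patch numerically.

Run:
```python
import cv2,numpy as np
a=cv2.imread("pics/s7.png");g=cv2.cvtColor(a,cv2.COLOR_BGR2GRAY);sat=a.max(2).astype(int)-a.min(2)
print("gray u296..329");
for v in range(208,242): print(v,' '.join(f"{x:3d}" if s<28 else "  ." for x,s in zip(g[v,296:330],sat[v,296:330])))
```

```text
gray u296..329
208   .   .   .   .   .   .   .   .   .   .   .   .   . 107 106  95 101 149 192 215 227 232 228 215 199 185 159 130   .   .   .   .   .   .
209   .   .   .   .   . 145 139 136 127   . 112 111 109 110   . 102 112 145 190 209 224 229 229 223 214 199 191 164   .   .   .   .   .   .
210   .   .   .   .   . 132 136 121 116 112 113 110 110 111 105 107 115 152 188 210 220 227 230 225 220 210 196 167 140   .   .   .   .   .
211   .   .   .   . 118 113 119 109 111 109 110 111   . 113 114 113 117 145 184 202 219 225 226 224 220 205 195 178 150   .   .   .   .   .
212   .   .   . 119 110 111 110 107 110 105 107 109 111 111   . 112 118 145 185 203 217 225 218 212 201 202 187 172 151 123   .   .   .   .
213 118 115 115 111 108   .   .   .   .   .   . 111 113   .   .   . 128 147 180 200 203 202 206 202 196 191 177 170 173 141 115   .   .   .
214 113 109  97  91   .   .   .   .   .   .   .   .   .   .   .   . 128 137 161 171 167 186 193 196 186 166 180 185 184 158 124   .   .   .
215 112 103  89  82   .   .   .   .   .   .   .   .   .   .   .   .   . 114 140 142 132 151 156 158 181 1
[... 2974 characters left out ...]

237 110 102   .   .   .   .   .   .   .   .   .   .   .   .   .   .   .   .   .   .   .   .   .   .   .   .  58  61  69  74  89 121 128 134
238  88  74   .   .   .   .   .   .   .   .   .   .   .   .   .   .   .   .   .   .   .   .   .   .   .  57  52  53  61  81 103 120 129 149
239  79  70  67  69   .   .   .   .   .   .   .   .   .   .   .   .   .   .   .   .   .   .   .  61  46  53  60   .   .   . 108 117 125 155
240  72  76  71  70  71  69  73  74  75   .   .   .   .   .   .   .   .   .   .   .   .   .   .  60  50   .   .   .   .   .   . 110 117 124
241  76  76  70  75  73  69  76  73  75  72  69  68  76  74  72   .   .   .   .   .   .   .   .   .   .   .   .   .   .   .   . 108 107 108
```

Request:
{"api": "move_arm", "payload": {
  "commands": "0 0 -0.35 0 0 0 -1;0.6 0 0 0 0 0 -1;0.6 0 0 0 0 0 -1;0.4 0 0 0 0 0 -1;0 0 0 0 0 0 -1"
}}

```text
clock: 15.5
position: [0.4547, -0.0304, 0.1213]
tcp_rot: [0.274, 0.955, 0.113, 0.033]
contact_force: [-1.2, -1.0, -0.1]
grip_width: 0.0302
finger_force: 30.0
```

```bash
cat > look.py <<'E'
from go import *
goal(-.006,.064)
import sys
c=env.get_calibration("wrist");w=env.get_image("wrist")
G=np.mean([env.get_image("scene") for _ in range(3)],0)
p=env.observe();Rm=Rt(p).as_matrix()
for q in((.092,.012,-.0029),(.05,.012,-.0029)):
  P=p["position"]+Rm@np.array(q);print("pred",proj(c,P).round(1),proj(cs,P).round(1))
print("slot near mouth",proj(c,slot-.0105*Y).round(1),proj(cs,slot-.0105*Y).round(1))
g=G.mean(2);sat=G.max(2)-G.min(2)
for v in range(210,236): print(v,' '.join(f"{int(x):3d}" if s<26 else "  ." for x,s in zip(g[v,300:328],sat[v,300:328])))
gw=cv2.cvtColor(w,cv2.COLOR_BGR2GRAY)
cv2.imwrite("pics/wl.png",w)
E
python3 look.py
```

```text
15.5 pos [ 0.4547 -0.0304  0.1213] goal [ 0.5031 -0.0203  0.118 ] tool shift cm [ 4.94 -0.05  0.36] rot deg [-0.   -0.03 -0.01] F [-1.2 -1.  -0.1] 0.030232177891722493 [ 0.2   0.2   2.31 -0.82  0.81  2.17]
pred [343.7  95.8] [316.8 219.5]
pred [342.1 198.5] [304.3 227.6]
slot near mouth [342.5  81.5] [319.2 220. ]
210   . 128 130 121 113   .   .   . 106   .   .   . 100 100 115 121 126 128 130 131 130 136 157 159 137   .   .   .
211   . 113 115 106 107 105 109 107 108   .   . 109 103 100 111 121 124 126 127 130 130 129 132 144 147   .   .   .
212 109 106 104 103   . 104 105 109   .   .   .   . 106  99 113 119 123 126 131 131 130 129 125 126 131 112   .   .
213 101   .   .   .   .   .   . 106 107   .   .   . 114 104 110 119 124 128 132 131 129 125 119 123 136 115 108   .
214  88   .   .   .   .   .   .   .   .   .   .   . 113 101 108 118 122 127 132 132 124 113 123 126 143 145 119   .
215   .   .   .   .   .   .   .   .   .   .   .   .   .  93 104 114 122 124 127 124 124 128 132 132 152 173 148   .
216   .   .   .   .   .   .   .   .   .   .   .   .   .   .  99 112 118 116 112 111 123 
[... 1531 characters left out ...]
 138
230 116 113 112  98  82   .   .   .   .   .   .   .   .   .   .   .   .   .  56  56  56  64  81 104 118 130 135 155
231 114 108  93  77   .   .   .   .   .   .   .   .   .   .   .   .   .  63  56  53  53  68 100 118 125 146 162 163
232 100  82   .   .   .   .   .   .   .   .   .   .   .   .   .   .  56  56  53  49  53  70  96 113 123 150 173 151
233  75   .   .   .   .   .   .   .   .   .   .   .   .   .   .  45  44  50  55   .   .   .  88 106 119 133 144 119
234   .   .   .   .   .   .   .   .   .   .   .   .   .   .   .   .   .   .   .   .   .   .  86  97 109 111 111 101
235   .   .   .   .   .   .   .   .   .   .   .   .   .   .   .   .   .   .   .   .   .   .  74  84 100 105  97  87
```

The leg's line now points at (318.9,218.5) against the slot centre at about (318.9,219), so it is aligned. I lower 1 mm and push in carefully.

Request:
{"api": "move_arm", "payload": {
  "commands": "0 -0.05 0.1 0 0 0 -1;0.3 0 0 0 0 0 -1;0.3 0 0 0 0 0 -1;0.3 0 0 0 0 0 -1;0.2 0 0 0 0 0 -1"
}}

```text
clock: 16.2
position: [0.4651, -0.0281, 0.12]
tcp_rot: [0.274, 0.955, 0.113, 0.032]
contact_force: [0.6, 0.3, -1.1]
grip_width: 0.03
finger_force: 30.0
```

Request:
{"api": "move_arm", "payload": {
  "commands": "0.3 0 0 0 0 0 -1;0.3 0 0 0 0 0 -1;0.3 0 0 0 0 0 -1;0.2 0 0 0 0 0 -1;0 0 0 0 0 0 -1"
}}

```text
clock: 16.7
position: [0.4756, -0.0256, 0.12]
tcp_rot: [0.274, 0.955, 0.113, 0.032]
contact_force: [-1.0, 0.3, -0.5]
grip_width: 0.03
finger_force: 30.0
```

```bash
python3 look.py | head -20 | cut -c1-130
```

```text
16.7 pos [ 0.4756 -0.0256  0.12  ] goal [ 0.5031 -0.0203  0.118 ] tool shift cm [2.8  0.01 0.24] rot deg [-0.    0.   -0.01] F [-1
pred [344.   94.1] [323.1 215.9]
pred [342.4 197.1] [311.  223.7]
slot near mouth [343.2 134.9] [319.2 220. ]
210   . 129 131 119 112   .   .   .   . 105   . 108 102 100 112 122 126 128 130 130 127 126 122 114 101   .   .   .
211   . 113 114 108 105   . 104 108 108   . 109 107 103  97 113 119 123 125 127 130 129 132 125 118 107   .   .   .
212   . 106   . 102 102 104 106 109 111   .   .   . 106  99 110 118 122 126 129 128 130 128 125 116 108  93   .   .
213  96  86   .   .  78  87  98 100   .   .   .   . 115 100 111 120 123 128 131 132 129 128 120 115 115  94  90   .
214  80   .   .   .   .   .   .   .   .  86  92   . 112 102 104 118 124 126 130 130 123 114 123 123 121 106  90   .
215   .   .   .   .   .   .   .   .   .   .   .   .   .  95 103 113 121 127 127 125 122 128 133 129 125 115  98   .
216  60   .   .   .   .   .   .   .   .   .   .   .   .   . 101 109 117 115 112 112 122 144 138 135 129 124 109   .
217  66   .   .   .   .   .   .   .   .   .   .
[... 296 characters left out ...]
 112
220  85  82   .   .   .   .   .   .   .   .   .   .  75  85  95 106 111 112 111 106 106 106 120 142 141 135 124 102
221  85  86  76   .   .   .   .   .   .   .   .   .  97 104 110 113 113 111 103 100 106 105 111 130 129 112 109  99
222  87  84  80   .   .   .   .   .   .   .  93 101 110 113 114 112 108 109 106 106 106  99  90  90  95  97  96  86
223  86  88  85  75   .   .   .   .  95  98 107 110 113 113 107  97  83  96 109 107  99  83  77  64  68  80  83  83
224  87  85  86  77   .   .   .  91 103 110 114 114 111 102  88   .   .   . 103 100  86  70  68  62  63  68  82  92
225  85  85  87  82  85 102 112 108 112 114 114 107  98   .   .   .   .  65  75  76  66  62  63  60  69  92  96  90
```

No force, and the leg line runs into the slot. I continue.

Request:
{"api": "move_arm", "payload": {
  "commands": "0.3 0 0 0 0 0 -1;0.3 0 0 0 0 0 -1;0.3 0 0 0 0 0 -1;0.2 0 0 0 0 0 -1;0 0 0 0 0 0 -1"
}}

```text
clock: 17.4
position: [0.4865, -0.0229, 0.1199]
tcp_rot: [0.274, 0.955, 0.113, 0.033]
contact_force: [-0.3, 2.4, -2.3]
grip_width: 0.0305
finger_force: 30.0
```

Request:
{"api": "move_arm", "payload": {
  "commands": "0.25 0 0 0 0 0 -1;0.25 0 0 0 0 0 -1;0.25 0 0 0 0 0 -1;0.15 0 0 0 0 0 -1;0 0 0 0 0 0 -1"
}}

```text
clock: 17.9
position: [0.4955, -0.0208, 0.1202]
tcp_rot: [0.274, 0.955, 0.113, 0.033]
contact_force: [2.4, 3.2, -3.3]
grip_width: 0.0301
finger_force: 30.0
```

Request:
{"api": "move_arm", "payload": {
  "commands": "0.1 0 0 0 0 0 -1;0.1 0 0 0 0 0 -1;0.1 0 0 0 0 0 -1;0 0 0 0 0 0 -1;0 0 0 0 0 0 -1"
}}

```text
clock: 18.4
position: [0.498, -0.0203, 0.1201]
tcp_rot: [0.274, 0.955, 0.113, 0.033]
contact_force: [1.7, 1.6, -2.0]
grip_width: 0.0302
finger_force: 30.0
```

Run:
```python
from go import *
goal(-.006,.064);goal(-.002,.064)
for n in("scene","top","wrist"): cv2.imwrite(f"pics/f_{n}.png",env.get_image(n))
print(np.round([env.observe()["contact_force"]@A for A in(Y,X,Z)],1), env.observe()["ft_torque"])
```

```text
18.4 pos [ 0.498  -0.0203  0.1201] goal [ 0.5031 -0.0203  0.118 ] tool shift cm [ 0.5  -0.    0.25] rot deg [-0.   -0.03 -0.02] F [ 1.7  1.6 -2. ] 0.030164976503293646 [ 0.2   0.26  2.22 -0.81  0.82  2.15]
18.4 pos [ 0.498  -0.0203  0.1201] goal [ 0.4992 -0.0213  0.118 ] tool shift cm [ 0.1  -0.    0.25] rot deg [-0.   -0.03 -0.02] F [ 1.7  1.6 -2. ] 0.030164976503293646 [ 0.2   0.26  2.22 -0.81  0.82  2.15]
[ 1.9 -3.3 -0.2] [ 0.87348838 -0.0466442   0.3202307 ]
```

Force along the push is now assisting (+1.9 N), so the crook is falling in. I continue in small steps.

Request:
{"api": "move_arm", "payload": {
  "commands": "0.1 0 0 0 0 0 -1;0.1 0 0 0 0 0 -1;0 0 0 0 0 0 -1;0 0 0 0 0 0 -1;0 0 0 0 0 0 -1"
}}

```text
clock: 19.05
position: [0.4996, -0.0199, 0.12]
tcp_rot: [0.274, 0.955, 0.113, 0.032]
contact_force: [0.8, 1.6, -2.6]
grip_width: 0.0299
finger_force: 30.0
```

Request:
{"api": "move_arm", "payload": {
  "commands": "0.1 0 0 0 0 0 -1;0.05 0 0 0 0 0 -1;0 0 0 0 0 0 -1;0 0 0 0 0 0 -1;0 0 0 0 0 0 -1"
}}

```text
clock: 19.55
position: [0.5007, -0.0195, 0.1198]
tcp_rot: [0.274, 0.955, 0.113, 0.032]
contact_force: [-3.8, 2.4, -2.3]
grip_width: 0.0301
finger_force: 30.0
```

Run:
```python
from go import *
goal(-.006,.064)
print(np.round([env.observe()["contact_force"]@A for A in(Y,X,Z)],1), env.observe()["ft_torque"])
```

```text
19.55 pos [ 0.5007 -0.0195  0.1198] goal [ 0.5031 -0.0203  0.118 ] tool shift cm [0.21 0.02 0.22] rot deg [-0.    0.04  0.  ] F [-3.8  2.4 -2.3] 0.030072203958170344 [ 0.2   0.26  2.22 -0.81  0.82  2.15]
[-3.2 -4.  -0.2] [ 0.88701066  0.92251532 -0.1910058 ]
```

Request:
{"api": "move_arm", "payload": {
  "commands": "-0.07 -0.1 0 0 0 0 -1;0 0 0 0 0 0 -1;0 0 0 0 0 0 -1;0 0 0 0 0 0 -1;0 0 0 0 0 0 -1"
}}

```text
clock: 20.05
position: [0.5005, -0.0188, 0.1196]
tcp_rot: [0.274, 0.955, 0.113, 0.033]
contact_force: [1.0, 0.8, -0.6]
grip_width: 0.0302
finger_force: 30.0
```

Run:
```python
from go import *
F=[]
for _ in range(4): env.get_image("top"); F.append([env.observe()["contact_force"]@A for A in(Y,X,Z)])
print(np.round(F,1)); goal(-.006,.064)
```

```text
[[ 1.6 -1.3 -0.9]
 [ 1.1 -1.  -0.8]
 [ 0.9 -1.3  0.4]
 [ 1.  -0.6 -1.5]]
20.25 pos [ 0.5004 -0.0188  0.1196] goal [ 0.5031 -0.0203  0.118 ] tool shift cm [0.23 0.1  0.24] rot deg [ 0.   -0.01 -0.01] F [ 1.  -0.  -1.6] 0.030258088713833804 [ 0.2   0.26  2.22 -0.81  0.82  2.15]
```

Forces are near zero, so the clip sits in its detent. I release and retreat along the rod direction.

Request:
{"api": "move_arm", "payload": {
  "commands": "0 0 0 0 0 0 -0.1;0 0 0 0 0 0 0;0 0 0 0 0 0 0.1;0 0 0 0 0 0 0.1;0 0 0 0 0 0 0.1"
}}

```text
clock: 20.75
position: [0.5002, -0.0189, 0.1195]
tcp_rot: [0.274, 0.955, 0.113, 0.032]
contact_force: [-0.1, 0.0, 0.6]
grip_width: 0.0502
finger_force: 0.0
```

Request:
{"api": "move_arm", "payload": {
  "commands": "0 0 -1 0 0 0 0.1;0 0 -2 0 0 0 0.1;0 0 -3 0 0 0 0.1;0 0 -4 0 0 0 0.1;0 0 -4 0 0 0 0.1"
}}

```text
clock: 21.25
position: [0.4822, 0.0542, 0.2398]
tcp_rot: [0.273, 0.955, 0.113, 0.032]
contact_force: [-0.1, 0.0, 0.8]
grip_width: 0.0503
finger_force: 0.0
```

Run:
```python
from go import *
env.get_image("top")
c=env.get_calibration("wrist");w=env.get_image("wrist");cv2.imwrite("pics/w9.png",w)
s=env.get_image("scene");cv2.imwrite("pics/s9.png",s);t=env.get_image("top");cv2.imwrite("pics/t9.png",t)
p=env.observe();print(p["clock"],p["position"],p["grip_width"],p["contact_force"].round(1))
def pt(x,y,z=0): return slot+Y*(x-.064)-X*(y+.012)+Z*z
for n,(x,y) in dict(tip=(.098,-.012),mid=(.03,-.012),tailR=(0,-.012),tailL=(0,.012),tailend=(-.0245,0),bent=(.092,.02)).items():
  print(n,[proj(k,pt(x,y)).round(0) for k in(cs,ct,c)])
# bright-grey difference in scene & top relative to before clip
for nm,cam,a,b in(("scene",cs,"pics/s5.png",s),("top",ct,"pics/t2.png",t)):
  pass
g=b.mean(2) if 0 else s.astype(float).mean(2);sat=s.max(2).astype(int)-s.min(2)
for v in range(212,248,1): print(v,' '.join(f"{int(x):3d}" if q<26 else "  ." for x,q in zip(g[v,284:326],sat[v,284:326])))
```

```text
21.45 [0.4830536  0.05399112 0.23915599] 0.05002726580871329 [-1.   0.5 -0.4]
tip [array([331., 212.]), array([300., 207.]), array([331., 116.])]
mid [array([312., 224.]), array([309., 242.]), array([330., 203.])]
tailR [array([303., 230.]), array([313., 258.]), array([330., 239.])]
tailL [array([294., 234.]), array([302., 261.]), array([301., 239.])]
tailend [array([291., 237.]), array([310., 273.]), array([315., 267.])]
bent [array([317., 218.]), array([287., 215.]), array([289., 124.])]
212   .  72   .   .   .   .   .   .  72  67  62  65  62  65  65  57  58  58  62  59  52  53  59  55  60  58  57  58  88 138 176 196 216 220 216 206 200 191 181 168 150 143
213   .   .   .   .   .   .  70  66  56  60  54  64  60  58  56  63  58   .   .   .   .   .  65  61  59  58  59  65  87 133 176 195 197 197 197 195 192 188 175 166 169 146
214   .   .   .  78  69  65  60  57  53  56  61  55  61  58  50  49  60   .   .   .   .   .   .   .   .   .   .   .  85 123 157 173 179 187 193 192 182 162 176 184 178 156
215   .  65  66  59  64  57  63  61  62  62  61  64  59  54  48  43   .   .   .   .   .  
[... 4886 characters left out ...]
   .   .   .
244  71  68  73  73  72  66  70  65  71 109 167 200 197 194 210 213 185 141 105 101  75  71  68  69  68  71  72  68  69  70  71  67  73  68  66  68  66  67  67  75  89  85
245  71  65  67  66  70  65  67  74 108 164 195 195 193 215 215 199 158 121   .   .   .   .   .   .  72  68  64  68  71  68  72  72  69  66  66  73  68  68  66  72  84  76
246  61  70  70  68  69  67  70  92 154 198 198 193 220 226 201 166 130   .   .   .   .   .   .   .   .  70  68  68  66  70  68  69  72  67  68  71  68  64  65  59  61  58
247  66  69  67  66  66  66  90 142 191 200 198 218 228 215 168 131   .   .   .   .   .   .   .   .   .  76  69  71  67  71  68  73  73  67  65  66  68  88  91  65  72  86
```

The clip stays, with its tail drooping within the slot's play. I clear the arm and check the far side numerically.

Request:
{"api": "move_arm", "payload": {
  "commands": "0 -2.5 -3 0 0 0 0.1;0 -3 -3 0 0 0 0.1;0 -3 -3 0 0 0 0.1;0 -3 -3 0 0 0 0.1;0 -3 -3 0 0 0 0.1"
}}

```text
clock: 21.95
position: [0.4347, 0.251, 0.2879]
tcp_rot: [0.274, 0.954, 0.113, 0.031]
contact_force: [-0.0, -0.4, -1.0]
grip_width: 0.0499
finger_force: 0.0
```

Run:
```python
from go import *
env.get_image("top");s=env.get_image("scene");t=env.get_image("top");cv2.imwrite("pics/t10.png",t);cv2.imwrite("pics/s10.png",s)
p=env.observe();print(p["clock"],p["position"])
g=t.astype(int).mean(2)
print("top u282..330")
for v in range(202,282,2): print(v,' '.join(f"{int(x):3d}" for x in g[v,280:330:2]))
```

```text
22.1 [0.4353715  0.25139201 0.2878672 ]
top u282..330
202  94 114 122 136 144  73  77  76  75  73  71  74  74  74  67  72  80  77  72  56  48  52  63  62  74
204  95 106 104 135 148  74  75  78  75  76  72  74  76  72  64  67  71  68  71  64  76  77  81  82  80
206  95 111 106 129 146 100  77  81  79  76  74  69  73  65  68  66  75  81  80  83  85  83  84  82  81
208  97 116 107 125 140 115  85  77  76 123 131  65  76  80  84  84  82  82  83  83  83  82  80  81  82
210 106 108  85  69  78 108  69  67  70 129 174  83  86  86  83  81  82  83  83  84  82  81  77  79 109
212 110  68  72  84  98 179 119  80  79 108 190  73  67  68  66  70  68  69  68  61  63  58  60  62  66
214 103 115 142 131  73 119 176 118  82 103 195 134  59  62  59  39  50  52  36  57  40  61  46  62  43
216 112 107 155  89  77  76 116 106 106  62 188 167  34  42  53  62  43  60  61  56  65  64  66  57  67
218 102  86 155  95  74  75 106  93 104  63  93  95  61  65  68  64  73  67  67  65  60  72  68  81  53
220  93 109 134 163 117 148 155  83  90 104 127 139 127 104  98  90  72  65  82  76  76  74  76  75  76
222 10
[... 2413 characters left out ...]
 137 139 144 141 120 123 166 169 105 115 123 195 125 144 136 148 122 114 129
270 140 145 130 140 137 132 140 134 136 139 128 134 131 166 145 118 161 176 140 141 134 145 123 119 134
272 141 146 131 143 137 134 146 134 137 134 114 140 142 127 143 148 152 144 144 138 128 139 122 127 141
274 146 147 131 138 134 130 139 142 139 131 118 143 149 139 149 125 131 143 145 142 132 138 128 132 135
276 143 145 132 146 137 135 136 131 132 133 117 139 145 137 149 127 139 142 141 138 133 141 137 141 144
278 141 145 130 145 139 136 135 130 131 139 122 140 140 135 146 127 139 144 140 142 136 143 146 140 145
280 138 143 125 138 132 132 136 137 139 144 126 145 145 141 152 125 133 144 136 143 138 121 140 131 136
```

The top view shows the straight leg through the slot, tip at (299.5,208) against (300,207) predicted when home. The tail end is at (311,271) against (310,273), and the bent leg passes the rod with its flare at (290,211). I hand it in.

```bash
python3 -c "
from h import *
a=cv2.imread('pics/t10.png').astype(int);b=env.get_image('top').astype(int);print('change',np.abs(a-b)[200:280,280:330].mean())
print(env.sign_off())"
```

```text
change 1.1335
the job is handed in; nothing more can be done
None
```

The wide spring is on its seat and the R-clip is through the slot with its bent leg round the rod. The clip's tail droops a little within the slot's play. I handed the job in at about 22 s of the 66 s allowed and left the other parts alone.

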